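# Sort the bench dogs, then draw out the roller support and hold it

## Robot

A 6-joint arm with a two-finger parallel gripper is mounted at the origin on the work surface. World frame = base frame: x ahead of the robot, y to its left, z up, the work surface at z = 0. Lengths are in mm, angles in rad, forces in N, time in s.
With the tool pointing down it reaches from about 275 to 1000 mm from the base axis. Payload 8.4 kg.
Tool frame: the origin (TCP) lies between the finger pads; the fingertips stand 22 mm ahead of it and the grasp point (between the pads) lies 3 mm ahead of it (r.nose_length is the z of the fingertips in the tool frame, in mm); z points along the fingers, y is the line along which they close (so a half turn about z gives the same grasp; the last joint's range is limited). The gripper opens to 85 mm and grips with 20 to 120 N. Pads are 22 mm wide; open, the fingers measure 114 mm over their backs; the gripper's body (76 mm by 85 mm) begins 54 mm behind the grasp point. The pads swing forward as they close: fully open they stand 13 mm farther back than shut.
Start: joints at [-1.2, 0.353, 1.633, -0, 1.155, -0.002], TCP at [227.639, -582.073, 253.281] pointing down, gripper open.
Joint ranges: [-2.63, 2.63], [-0.92, 2.1], [0.06, 2.66], [-1.3, 4.44], [0, 2.69], [-3.02, 3.02]. Speed limits (rad/s): [2.22, 2.22, 2.79, 3.14, 3.14, 3.14].

## Interface

Orientations are given as [roll, pitch, yaw] about the fixed x, y, z axes, in that order (R = Rz(yaw) Ry(pitch) Rx(roll)).
In Python, from rig import r gives the robot as it stands.
- The arm moves only by the shell command python3 steer.py [FORCE], which reads ROWS from standard input. ROWS is a JSON list of rows, 1 to 5 of them, each an object with the fields rotvec (a list: a rotation vector rx, ry, rz in units of 0.1 rad), trans (a list: dx, dy, dz in units of 5 mm), aperture (the opening from 0.0 (shut) to 1.0 (fully open)); a field left out counts as zero (the opening has to be given); each row shifts and turns the commanded pose from where the row before left it, along the tool's axes as they then stand; what a row does not reach is not made up. A row lasts 1/12 s, in which the tool goes at most 41.7 mm and 0.125 rad, less where a joint would pass 70% of its speed; a pose out of reach is approached as far as the arm can. The fingers move at their own pace and stop on an object; FORCE is the grip in N (left out, the last holds). Time passes only in rows, so rows that do not move let the fingers close. It prints the time, the measured TCP pose, the force, the opening and the grip force at its end. Input that does not fit is refused with a message, and nothing moves.
- r.sense(): the state, without advancing time (a new reading comes with each control period).
- r.grab_frame(name): name is "scene" or "side" or "wrist"; returns the picture (420x560x3 uint8, red, green, blue); there is no depth.
- r.camera_params(name): a dict with "fx", "fy", "cx", "cy" (pixels), "rvec" (rotation vector, rad) and "tvec" (3), from world to camera coordinates, as OpenCV has them. Camera axes: x right, y down, z forward; pixel columns grow to the right and rows downward; lengths in mm; the calibration is good to about 2 mm. A picture is of the moment at which its call begins: read the wrist's pose just before it. camera_params takes no time and is no camera call; for the wrist camera it gives the pose at the moment of the call.
- r.sign_off(): hands the job in; it is judged then, once.
The state is a dict: "clock": time; "qpos": joint angles; "qvel": joint speeds; "joint_efforts": joint torques, N m; "eef_pos": TCP position; "tcp_rot": TCP orientation; "contact_force": force on the tool from outside, world axes, zero at the start; "wrist_torque": the same for the moment, N m; "opening": opening from 0.0 (shut) to 1.0 (fully open); "grasp_force": force on a finger pad.
Only numpy, scipy, OpenCV 4.12 (cv2) and the standard library are available. Lean on these libraries where they do the work, as an engineer would, in place of code of your own. Each camera call takes 0.05 s, during which the arm holds its last target. There are 200 camera calls.

## Task

Two bench dogs stand in the way of the blue telescoping roller support: first put the red-capped one in the red tray and the blue-capped one in the blue tray. Then push the support's red release button right down (it stays down), grip the yellow handle post and pull the roller out, past the click of its first stop, to its second stop, which is as far as it goes. A spring draws it back if let go, so finish while still holding the handle with the support fully out; leave everything else on the bench where it is.

Things in the scene. Friction and masses are not known exactly. Their poses are not given: they have to be found in the camera images.
- support: fixed housing of the roller support: blue box section 60 mm wide (x), 55 mm tall, from its mouth at y = 0 back to y = +220 mm, with a foot plate 130 mm wide at y = 145 to 195 mm, 14 mm tall with bolts. Origin on the bench under the middle of the mouth, z up. The telescope pulls straight out, level, along the support's own -y.
- release (a joint): travel of the red release button, m: 0 = up and locked, 0.008 = right down; the lock lets go at about 0.006. Pushed straight down it needs about 3 N and stays where it is left (no spring).
- release_top (a point): centre of the top face of the red release button, a vertical stub 26 mm across on the housing's top, 45 mm behind the mouth (support y = +45 mm); its top stands 73 mm above the bench when up, 65 mm when down.
- extension (a joint): how far the telescope is out, m: 0 = in (locked until the button is down), about 0.070 = first stop (a spring catch; about 11 N pulls through), 0.140 = second stop, the firm end of travel. A return spring pulls in with 4 N when in, 6 N when out. Of two orange bands on the aluminium tube, the first is out of the mouth by the first stop, the second by the second.
- handle: yellow upright handle post on the telescope's head, 22 mm across, 50 mm tall, from 50 to 100 mm above the bench; origin at the centre of its foot (50 mm above the bench), at support (0, -35 mm) when in; moves with the telescope. The steel block under it is 50 mm wide (x), 30 mm long.
- roller (a point): middle of the black roller on the telescope's head, 28 mm thick, its axis 40 mm above the bench, 126 mm wide (x) over its cheeks; at support (0, -70 mm) when in, 35 mm ahead of the handle; moves with the telescope.
- dog_red: bench dog with a red cap, standing upright on the bench in the roller's path: aluminium pin 20 mm across (foot 24 mm), cap 28 mm across from 45 to 60 mm above its foot; 60 mm tall, about 90 g. Origin under its centre, z up.
- dog_blue: bench dog with a blue cap, otherwise the same as the red-capped one, standing in the roller's path.
- tray_red: red open tray, fixed to the bench, 100 x 100 mm, 30 mm tall, walls and floor 4 to 5 mm thick (inside 92 x 92 mm). Origin under its centre, z up.
- tray_blue: blue open tray, otherwise the same as the red one.
- dog_yellow: a bystander: a third bench dog like the others, with a yellow cap; origin under its centre
- glue: a bystander: yellow glue bottle, 56 mm across, 150 mm tall; origin under its centre
- tape: a bystander: yellow and black tape measure, 70 x 34 x 65 mm; origin under its centre
- push_block: a bystander: orange push block with a black bridge handle, 160 x 75 x 74 mm; origin under its centre
- offcut: a bystander: brown hardwood offcut, 130 x 60 x 35 mm; origin under its centre
- hammer: a bystander: a hammer lying on the bench; origin under its middle
- square: a bystander: try square with dark wooden stock, lying flat, 100 mm stock and 160 mm blade; origin under the stock's centre

How it is judged:
By the outcome, as a careful person would: the job done as asked, in the order asked, and still so for the second after the job is handed in, while the arm keeps its last pose, push and grip.
It also fails if it takes over 72 s, if anything falls off the work surface, if the arm or the gripper's body presses on something with over 40 N, if the wrist force passes 120 N, or if a joint passes its speed limit or range.

## Working session

There is one attempt and no reset: what is moved stays moved. The work goes in short steps, Python scripts to look and compute and a shell command to move; the robot and the scene stay as the last step left them, time stands still between calls to the robot, and variables do not carry over. Pictures are saved under pics/ and viewed, at most 10 in all, crops included, and the job is handed in when it is done.

```bash
ls; mkdir -p pics
cat > h.py <<'E'
import numpy as np, cv2
from rig import r
def ray(cam,u,v):
    K=np.array([[cam['fx'],0,cam['cx']],[0,cam['fy'],cam['cy']],[0,0,1]])
    R=cv2.Rodrigues(np.array(cam['rvec'],float))[0]; t=np.array(cam['tvec'],float).ravel()
    return -R.T@t, R.T@np.linalg.inv(K)@np.array([u,v,1.])
def onz(cam,u,v,z):
    c,d=ray(cam,u,v); return c+d*(z-c[2])/d[2]
def proj(cam,P):
    K=np.array([[cam['fx'],0,cam['cx']],[0,cam['fy'],cam['cy']],[0,0,1]])
    return cv2.projectPoints(np.array(P,float).reshape(-1,3),np.array(cam['rvec'],float),np.array(cam['tvec'],float),K,None)[0].reshape(-1,2)
def two(c1,p1,c2,p2):
    a,d=ray(c1,*p1); b,e=ray(c2,*p2)
    s=np.linalg.lstsq(np.c_[d,-e],b-a,rcond=None)[0]
    A=a+d*s[0];B=b+e*s[1]; return (A+B)/2,np.linalg.norm(A-B)
def save(n,im): cv2.imwrite('pics/'+n+'.png',cv2.cvtColor(im,cv2.COLOR_RGB2BGR))
E
python3 - <<'E'
from h import *
for n in ('scene','side'):
    im=r.grab_frame(n); save(n+'0',im); c=r.camera_params(n); print(n,c, ray(c,280,210))
E
```

```text
pics
rig.py
steer.py
scene {'fx': 398.9191617080816, 'fy': 398.9191617080816, 'cx': 280.43933959468535, 'cy': 203.26853609816933, 'rvec': array([ 2.11343279,  1.15557188, -0.50336742]), 'tvec': array([-320.28708075, -267.67206353, 1650.48148401])} (array([1331.47909764, -442.8103008 ,  964.05587328]), array([-0.59845455,  0.36246559, -0.71467251]))
side {'fx': 410.67170108098094, 'fy': 410.67170108098094, 'cx': 267.70632434352973, 'cy': 211.93425774346773, 'rvec': array([ 0.93554276, -2.55603306,  1.00522832]), 'tvec': array([ 462.01332887,  287.7363492 , 1032.58005266])} (array([ 47.8644147 , 678.1351985 , 948.84758429]), array([ 0.40893873, -0.54683254, -0.73120558]))
```

View pics/scene0.png

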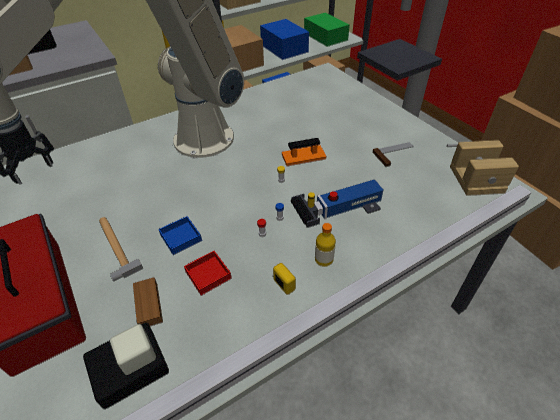

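View pics/side0.png

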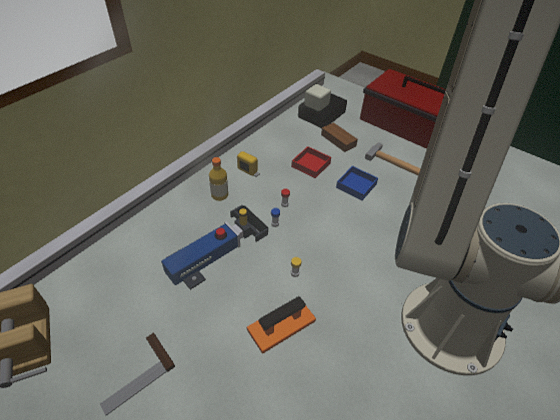

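Scene view: red cap about (262,223), blue cap (280,207), button (334,196), handle (312,198), red tray (208,272), blue tray (180,235). Side view: red cap (285,191), blue cap (276,211), button (221,232), handle (243,213), red tray (311,162), blue tray (357,183).

```bash
cat > m.py <<'E'
from h import *
def mask(im,col):
    h,s,v=[x.astype(int) for x in cv2.split(cv2.cvtColor(im,cv2.COLOR_RGB2HSV))]
    k={'r':(h<8)|(h>172),'b':(h>100)&(h<130),'y':(h>15)&(h<32)}[col]
    return (k&(s>130)&(v>50)).astype(np.uint8)
def blob(im,col,seed,rad=40):
    n,l,st,ce=cv2.connectedComponentsWithStats(mask(im,col))
    best=min((i for i in range(1,n) if st[i,4]>=12),key=lambda i:np.hypot(*(ce[i]-seed)))
    return ce[best],st[best],(l==best)
E
python3 - <<'E'
from m import *
ims={n:cv2.cvtColor(cv2.imread(f'pics/{n}0.png'),cv2.COLOR_BGR2RGB) for n in('scene','side')}
C={n:r.camera_params(n) for n in ims}
S={'dog_red':('r',(262,223),(285,191)),'dog_blue':('b',(280,207),(276,211)),'dog_yel':('y',(281,169),(296,261)),'button':('r',(334,196),(221,232)),'handle':('y',(312,198),(243,213)),
'tray_red':('r',(208,272),(311,162)),'tray_blue':('b',(180,235),(357,183)),'housing':('b',(352,198),(200,252))}
for k,(c,a,b) in S.items():
    p,sp,_=blob(ims['scene'],c,a); q,sq,_=blob(ims['side'],c,b)
    X,e=two(C['scene'],p,C['side'],q)
    print(k,p.round(1),sp,q.round(1),sq,X.round(1),round(e,1))
E
```

```text
dog_red [261.1 222.7] [257 219   9   9  63] [285.2 191.6] [282 189   8   6  38] [584.5 -60.8  55.3] 1.4
dog_blue [279.4 206.5] [276 203   8   8  52] [275.5 211.2] [272 208   8   7  43] [555.3  23.8  55.8] 2.6
dog_yel [280.7 169. ] [277 166   8   7  45] [296.  261.2] [292 257   9   9  62] [398.7 128.3  55.2] 1.7
button [332.9 195.4] [330 192   7   8  53] [219.9 231.2] [216 228   9   7  52] [618.4 191.4  67.1] 0.8
handle [310.6 199.7] [308 192   7  16  83] [242.4 211.1] [239 208   8   7  38] [610.1 106.9  86.1] 1.9
tray_red [207.4 272.1] [ 184  251   47   44 1201] [311.3 161.6] [293 152  38  20 344] [ 632.9 -271.8   14.1] 1.9
tray_blue [179.7 234.7] [159 217  43  37 924] [357.7 182.6] [341 172  37  23 404] [ 453.  -285.    13.7] 3.4
housing [352.6 196.7] [ 321  180   62   37 1055] [205.3 245.2] [179 224  58  45 726] [634.9 249.4  45. ] 21.5
```

```bash
cat > to.py <<'E'
import sys; from h import *
from scipy.spatial.transform import Rotation as Ro
# usage: to.py x y z [yaw of closing line, deg]
s=r.sense(); R=Ro.from_euler('xyz',s['tcp_rot']); a=[float(v) for v in sys.argv[1:]]
print('pos',np.round(s['eef_pos'],1),'axes\n',R.as_matrix().round(3),'F',np.round(s['contact_force'],1),'op',s['opening'],'t',s['clock'])
print('tool delta',R.inv().apply(np.array(a[:3])-s['eef_pos']).round(1))
if len(a)>3:
    t=np.radians(a[3]); y=np.array([np.cos(t),np.sin(t),0]); z=np.array([0,0,-1.]); 
    for sg in(1,-1):
        T=Ro.from_matrix(np.c_[np.cross(sg*y,z),sg*y,z]); print('rotvec',(R.inv()*T).as_rotvec().round(3))
E
python3 to.py 584.5 -60.8 150 0
```

```text
pos [ 227.5 -581.7  252.6] axes
 [[ 0.931  0.364 -0.   ]
 [ 0.364 -0.931  0.001]
 [ 0.    -0.001 -1.   ]] F [-1.   0.3 -0.4] op 0.9998339984477586 t 0.1
tool delta [ 522.2 -355.   103.1]
rotvec [-1.000e-03 -1.000e-03 -1.198e+00]
rotvec [-1.000e-03  1.000e-03  1.944e+00]
```
Closing line currently at (0.364,-0.931): i.e. along y mostly. Rotation wanted -1.198 about tool z. Rotvec [0,0,-1.198]; tool z down; so yaw +1.198. j6 at -0.002, range fine; j1 moves from -1.2 to -0.1 (+1.1). Good — j6 hardly changes.

The rows are not in the units I measure in: shifts go in units of 5 mm and turns go in units of 0.1 rad. I convert before sending: -22 mm is -4.4, 33 mm is 6.6.

```bash
echo '[{"trans":[6.6, -4.4, 0], "aperture":1}, {"trans":[6.6, -4.4, 0], "aperture":1}, {"trans":[6.6, -4.4, 0], "aperture":1}, {"trans":[6.6, -4.4, 0], "aperture":1}, {"trans":[6.6, -4.4, 0], "aperture":1}]' | python3 steer.py
echo '[{"trans":[6.6, -4.4, 0], "aperture":1}, {"trans":[6.6, -4.4, 0], "aperture":1}, {"trans":[6.6, -4.4, 0], "aperture":1}, {"trans":[6.6, -4.4, 0], "aperture":1}, {"trans":[6.6, -4.4, 0], "aperture":1}]' | python3 steer.py
echo '[{"trans":[6.6, -4.4, 0], "aperture":1}, {"trans":[6.6, -4.4, 0], "aperture":1}, {"rotvec":[0, 0, -1.2], "aperture":1}, {"rotvec":[0, 0, -1.2], "aperture":1}, {"rotvec":[0, 0, -1.2], "aperture":1}]' | python3 steer.py
echo '[{"rotvec":[0, 0, -1.2], "aperture":1}, {"rotvec":[0, 0, -1.2], "aperture":1}, {"rotvec":[0, 0, -1.2], "aperture":1}, {"rotvec":[0, 0, -1.2], "aperture":1}, {"rotvec":[0, 0, -1.2], "aperture":1}]' | python3 steer.py
echo '[{"rotvec":[0, 0, -1.2], "aperture":1}, {"rotvec":[0, 0, -1.2], "aperture":1}, {"aperture":1}, {"aperture":1}]' | python3 steer.py
python3 to.py 584.5 -60.8 150 0
```

```text
clock: 0.52
eef_pos: [341.7, -417.8, 253.0]
tcp_rot: [-3.141, 0.0, 0.372]
contact_force: [1.5, -0.4, 0.3]
opening: 1.004
grasp_force: 0.0
clock: 0.93
eef_pos: [455.4, -255.1, 253.2]
tcp_rot: [-3.141, 0.0, 0.373]
contact_force: [1.2, -0.5, 0.2]
opening: 1.0
grasp_force: 0.0
clock: 1.35
eef_pos: [500.5, -190.9, 252.9]
tcp_rot: [-3.141, 0.0, 0.741]
contact_force: [-0.0, -0.1, 1.0]
opening: 1.001
grasp_force: 0.0
clock: 1.77
eef_pos: [500.1, -191.9, 253.0]
tcp_rot: [-3.141, -0.0, 1.339]
contact_force: [-0.2, 0.7, -0.3]
opening: 1.0
grasp_force: 0.0
clock: 2.1
eef_pos: [500.1, -191.9, 253.1]
tcp_rot: [-3.141, -0.0, 1.569]
contact_force: [1.2, -0.6, 0.3]
opening: 0.999
grasp_force: 0.0
pos [ 500.1 -191.9  253.1] axes
 [[ 0.002  1.    -0.   ]
 [ 1.    -0.002  0.   ]
 [ 0.    -0.    -1.   ]] F [ 1.2 -0.6  0.3] op 0.9991899992235249 t 2.1
tool delta [131.2  84.2 103. ]
rotvec [-0.    -0.    -0.002]
rotvec [-0.00e+00  1.00e-03  3.14e+00]
```

```bash
echo '[{"trans":[6, 3.2, 0], "aperture":1}, {"trans":[6, 3.2, 0], "aperture":1}, {"trans":[6, 3.2, 0], "aperture":1}, {"trans":[6, 3.2, 0], "aperture":1}, {"trans":[6, 3.2, 0], "aperture":1}]' | python3 steer.py
echo '[{"aperture":1}, {"aperture":1}]' | python3 steer.py
python3 - <<'E'
from h import *
im=r.grab_frame('wrist'); save('w1',im); c=r.camera_params('wrist'); np.save('w1c.npy',c,allow_pickle=True); print(ray(c,280,210),r.sense()['eef_pos'])
print(proj(c,[[584.5,-60.8,60],[555,24,60],[610,107,86],[618,191,73]]).round())
E
```

```text
clock: 2.52
eef_pos: [580.4, -40.4, 253.2]
tcp_rot: [-3.141, 0.0, 1.568]
contact_force: [0.6, -0.6, 0.4]
opening: 0.996
grasp_force: 0.0
clock: 2.68
eef_pos: [580.4, -40.3, 253.0]
tcp_rot: [-3.141, -0.0, 1.572]
contact_force: [-0.7, 0.2, -0.4]
opening: 1.005
grasp_force: 0.0
(array([579.53070123,  32.11503194, 374.33639512]), array([ 0.00255105, -0.29406424, -0.95581187])) [579.82161151 -41.35499552 252.92009794]
[[ 284.  206.]
 [ 252.  116.]
 [ 320.    2.]
 [ 333. -125.]]
```

View pics/w1.png

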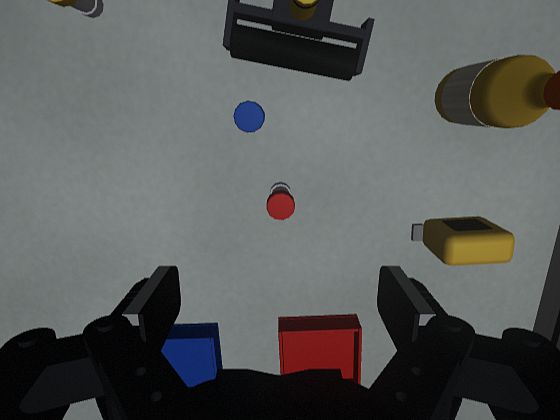

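Wrist view: red cap top at (281,205), blue cap top (249,116), with the roller at the top, tilted about 12°. The bottle and tape are to the right, clear of the dogs.

```bash
python3 - <<'E'
from m import *
im=cv2.cvtColor(cv2.imread('pics/w1.png'),cv2.COLOR_BGR2RGB); c=np.load('w1c.npy',allow_pickle=True).item()
for col,s in(('r',(281,205)),('b',(249,116)),('r',(320,350)),('b',(190,350))):
    p,st,_=blob(im,col,s); print(p,st,onz(c,*p,58),onz(c,*p,30))
for p in((279,317),(361,315),(219,323),(228,50),(355,77)): print(p,onz(c,*p,30 if p[1]>100 else 52))
E
python3 to.py 582 -61 51
```

```text
[280.36797274 205.78194208] [267 193  28  27 587] [580.72316697 -60.90075331  58.        ] [580.82871613 -69.13389381  30.        ]
[248.5745554  116.27633379] [234 101  30  31 731] [551.73292799  23.40233226  58.        ] [549.27245343  22.63114186  30.        ]
[319.61470678 350.55910058] [ 279  328   83   57 3291] [ 625.15942184 -229.81261946   58.        ] [ 629.19817362 -252.99671826   30.        ]
[191.55809431 358.7063685 ] [ 161  337   56   51 2057] [ 480.83567827 -241.30286207   58.        ] [ 472.09984931 -265.50400096   30.        ]
(279, 317) [ 579.60710396 -205.81907008   30.        ]
(361, 315) [ 676.02972371 -202.81637488   30.        ]
(219, 323) [ 508.42010161 -214.26359692   30.        ]
(228, 50) [534.58114351  79.12646461  52.        ]
(355, 77) [646.96452552  57.18259322  52.        ]
pos [579.8 -41.4 252.9] axes
 [[-0.001  1.    -0.001]
 [ 1.     0.001 -0.   ]
 [-0.    -0.001 -1.   ]] F [ 0.  -0.7 -0.2] op 1.0020991756839221 t 2.7333
tool delta [-19.6   2.3 201.9]
```

To row units: 30 mm is 6, 40 mm is 8.

```bash
echo '[{"trans":[-2, 0.2, 7], "aperture":1}, {"trans":[-2, 0.2, 8], "aperture":1}, {"trans":[0, 0, 8], "aperture":1}, {"trans":[0, 0, 8], "aperture":1}, {"trans":[0, 0, 6], "aperture":1}]' | python3 steer.py
echo '[{"trans":[0, 0, 3.4], "aperture":1}, {"aperture":0.1}, {"aperture":0.1}, {"aperture":0.1}, {"aperture":0.1}]' | python3 steer.py 30
python3 - <<'E'
from m import *
for n,seeds in(('scene',((208,272),(180,235))),('side',((311,162),(357,183)))):
    im=cv2.cvtColor(cv2.imread(f'pics/{n}0.png'),cv2.COLOR_BGR2RGB); c=r.camera_params(n)
    for col,s in zip('rb',seeds):
        _,_,m=blob(im,col,s); cn=max(cv2.findContours(m.astype(np.uint8),0,2)[0],key=cv2.contourArea)
        P=np.array([onz(c,*p,30)[:2] for p in cv2.convexHull(cn)[:,0]])
        print(n,col,cv2.minAreaRect(P.astype(np.float32)))
E
```

```text
clock: 3.15
eef_pos: [580.0, -63.3, 65.5]
tcp_rot: [-3.139, -0.0, 1.569]
contact_force: [0.2, -0.2, -1.2]
opening: 0.998
grasp_force: 0.0
clock: 3.57
eef_pos: [583.2, -62.4, 53.1]
tcp_rot: [3.139, 0.0, 1.572]
contact_force: [-0.8, -0.1, 0.0]
opening: 0.456
grasp_force: 0.0
scene r ((642.9863891601562, -273.0669250488281), (117.52871704101562, 102.71670532226562), 2.617295503616333)
scene b ((467.99371337890625, -285.603271484375), (119.91734313964844, 102.18865203857422), 2.0089640617370605)
side r ((629.7448120117188, -268.5338439941406), (93.53287506103516, 99.37455749511719), 1.2605297565460205)
side b ((447.1719665527344, -281.91510009765625), (84.57298278808594, 96.87793731689453), 1.301906943321228)
```

To row units: -30 mm is -6, -20 mm is -4.

```bash
echo '[{"aperture":0.1}, {"aperture":0.1}, {"aperture":0.1}, {"aperture":0.1}]' | python3 steer.py 30
echo '[{"trans":[0, 0, -4], "aperture":0.1}, {"trans":[0, 0, -6], "aperture":0.1}, {"trans":[0, 0, -4], "aperture":0.1}, {"aperture":0.1}]' | python3 steer.py
python3 to.py 632 -271 56
```

```text
clock: 3.9
eef_pos: [583.1, -62.0, 53.0]
tcp_rot: [3.139, 0.0, 1.573]
contact_force: [-1.3, -0.7, 6.6]
opening: 0.315
grasp_force: 29.2
clock: 4.23
eef_pos: [584.8, -62.0, 126.2]
tcp_rot: [3.134, 0.001, 1.573]
contact_force: [1.4, 0.2, -0.2]
opening: 0.319
grasp_force: 29.9
pos [584.8 -62.  126.2] axes
 [[-0.002  1.     0.007]
 [ 1.     0.002 -0.001]
 [-0.001  0.007 -1.   ]] F [ 1.4  0.2 -0.2] op 0.319031118849894 t 4.2333
tool delta [-209.    46.2   70.7]
```

```bash
echo '[{"trans":[-6, 1.2, 0], "aperture":0.1}, {"trans":[-7.2, 1.6, 0], "aperture":0.1}, {"trans":[-7.2, 1.6, 0], "aperture":0.1}, {"trans":[-7.2, 1.6, 0], "aperture":0.1}, {"trans":[-7.2, 1.6, 0], "aperture":0.1}]' | python3 steer.py
echo '[{"trans":[-7, 1.6, 0], "aperture":0.1}, {"trans":[0, 0, 4], "aperture":0.1}, {"trans":[0, 0, 4], "aperture":0.1}, {"trans":[0, 0, 3.4], "aperture":0.1}, {"trans":[0, 0, 1.8], "aperture":0.1}]' | python3 steer.py
echo '[{"aperture":0.1}, {"aperture":0.1}]' | python3 steer.py
echo '[{"aperture":0.6}, {"aperture":0.6}, {"aperture":0.6}, {"aperture":0.6}]' | python3 steer.py
python3 to.py 552 23.5 150
```

```text
clock: 4.65
eef_pos: [620.4, -237.3, 121.2]
tcp_rot: [3.141, 0.0, 1.573]
contact_force: [0.9, 0.3, -1.5]
opening: 0.316
grasp_force: 29.8
clock: 5.07
eef_pos: [627.4, -270.9, 54.2]
tcp_rot: [-3.14, -0.0, 1.572]
contact_force: [-9.8, 0.0, 47.1]
opening: 0.315
grasp_force: 35.6
clock: 5.23
eef_pos: [628.3, -270.6, 55.0]
tcp_rot: [-3.141, -0.0, 1.573]
contact_force: [-0.8, -0.4, -1.5]
opening: 0.315
grasp_force: 31.9
clock: 5.57
eef_pos: [628.6, -270.7, 55.6]
tcp_rot: [3.141, 0.0, 1.573]
contact_force: [0.6, 0.9, 0.6]
opening: 0.602
grasp_force: 0.0
pos [ 628.6 -270.7   55.6] axes
 [[-0.002  1.     0.   ]
 [ 1.     0.002 -0.   ]
 [-0.     0.    -1.   ]] F [0.6 0.9 0.6] op 0.6018926564828889 t 5.5667
tool delta [294.3 -75.9 -94.5]
```

```bash
echo '[{"trans":[0, 0, -3], "aperture":0.6}, {"trans":[0, 0, -7], "aperture":0.7}, {"trans":[0, 0, -8], "aperture":0.7}, {"trans":[7.2, -1.8, -0.8], "aperture":0.7}, {"trans":[7.4, -2, 0], "aperture":0.7}]' | python3 steer.py
echo '[{"trans":[7.4, -2, 0], "aperture":0.7}, {"trans":[7.4, -2, 0], "aperture":0.7}, {"trans":[7.4, -1.8, 0], "aperture":0.7}, {"trans":[7.4, -1.8, 0], "aperture":0.7}, {"trans":[7.4, -1.8, 0], "aperture":0.7}]' | python3 steer.py
echo '[{"trans":[7.2, -1.8, 0], "aperture":0.7}, {"aperture":0.7}, {"aperture":0.7}]' | python3 steer.py
python3 to.py 552 23.5 52
python3 - <<'E'
from m import *
c=r.camera_params('wrist'); im=r.grab_frame('wrist'); save('w2',im); np.save('w2c.npy',c,allow_pickle=True)
c2=r.camera_params('scene'); s=r.grab_frame('scene'); 
save('v2',np.vstack([im[:,:],np.hstack([cv2.resize(s[150:310,140:420],None,fx=1.0,fy=1.0),np.zeros((160,280,3),np.uint8)])]))
p,st,_=blob(im,'b',(272,180)); print(p,st,onz(c,*p,58))
E
```

```text
clock: 5.98
eef_pos: [611.8, -199.3, 154.2]
tcp_rot: [3.134, 0.003, 1.57]
contact_force: [0.1, 1.6, -0.4]
opening: 0.697
grasp_force: 0.0
clock: 6.4
eef_pos: [561.5, -11.3, 150.7]
tcp_rot: [3.14, -0.0, 1.572]
contact_force: [0.1, 0.3, 1.1]
opening: 0.699
grasp_force: 0.0
clock: 6.65
eef_pos: [552.7, 24.9, 150.6]
tcp_rot: [3.14, -0.0, 1.576]
contact_force: [0.3, -0.7, 1.3]
opening: 0.701
grasp_force: 0.0
pos [552.7  24.9 150.6] axes
 [[-0.005  1.     0.001]
 [ 1.     0.005  0.   ]
 [ 0.     0.001 -1.   ]] F [ 0.3 -0.7  1.3] op 0.7013663142130795 t 6.65
tool delta [-1.4 -0.9 98.6]
[279.37117552 221.70853462] [ 259  200   41   42 1242] [552.80048006  24.38156875  58.        ]
```

View pics/v2.png

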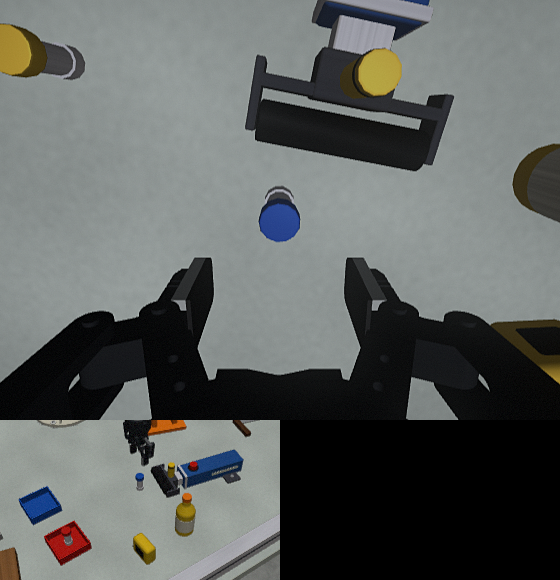

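Red dog stands upright in the red tray. In the wrist view the blue cap is at (279,222), the handle top at (380,72), and the support is tilted about 12°.

To row units: 38 mm is 7.6, -1 mm is -0.2.

```bash
echo '[{"trans":[-0.2, 0, 7.6], "aperture":0.7}, {"trans":[0, 0, 7.6], "aperture":0.7}, {"trans":[0, 0, 4.2], "aperture":0.7}, {"aperture":0.1}, {"aperture":0.1}]' | python3 steer.py 30
echo '[{"aperture":0.1}, {"aperture":0.1}, {"aperture":0.1}, {"aperture":0.1}]' | python3 steer.py
echo '[{"trans":[0, 0, -4], "aperture":0.1}, {"trans":[0, 0, -6], "aperture":0.1}, {"trans":[0, 0, -5], "aperture":0.1}, {"aperture":0.1}]' | python3 steer.py
python3 to.py 455 -283 58
python3 - <<'E'
from m import *
c=np.load('w2c.npy',allow_pickle=True).item(); im=cv2.cvtColor(cv2.imread('pics/w2.png'),cv2.COLOR_BGR2RGB)
print(onz(c,380,72,100),onz(c,258,90,54),onz(c,448,132,54))
E
```

```text
clock: 7.17
eef_pos: [552.6, 20.9, 51.8]
tcp_rot: [-3.139, 0.0, 1.571]
contact_force: [0.3, -0.1, -0.2]
opening: 0.429
grasp_force: 0.0
clock: 7.5
eef_pos: [553.6, 22.1, 53.5]
tcp_rot: [3.14, -0.0, 1.573]
contact_force: [0.4, 1.5, -0.3]
opening: 0.314
grasp_force: 29.5
clock: 7.83
eef_pos: [555.9, 22.3, 132.5]
tcp_rot: [3.134, -0.0, 1.573]
contact_force: [1.6, 0.7, -1.0]
opening: 0.311
grasp_force: 29.8
pos [555.9  22.3 132.5] axes
 [[-0.002  1.     0.008]
 [ 1.     0.002  0.   ]
 [ 0.     0.008 -1.   ]] F [ 1.6  0.7 -1. ] op 0.3114479205270247 t 7.8333
tool delta [-305.1 -102.2   73.6]
[599.81852657 114.23288898 100.        ] [539.21427017 107.82190976  54.        ] [658.81621734  83.4913439   54.        ]
```

```bash
echo '[{"trans":[-6, -1.8, 0], "aperture":0.1}, {"trans":[-7.6, -2.6, 0], "aperture":0.1}, {"trans":[-7.6, -2.6, 0], "aperture":0.1}, {"trans":[-7.6, -2.6, 0], "aperture":0.1}, {"trans":[-7.6, -2.6, 0], "aperture":0.1}]' | python3 steer.py
echo '[{"trans":[-7.6, -2.6, 0], "aperture":0.1}, {"trans":[-7.6, -2.6, 0], "aperture":0.1}, {"trans":[-6, -2, 0], "aperture":0.1}, {"trans":[-3.4, -1, 0], "aperture":0.1}, {"aperture":0.1}]' | python3 steer.py
echo '[{"trans":[0, 0, 4], "aperture":0.1}, {"trans":[0, 0, 5], "aperture":0.1}, {"trans":[0, 0, 3], "aperture":0.1}, {"aperture":0.1}]' | python3 steer.py
python3 to.py 455 -283 58
```

```text
clock: 8.25
eef_pos: [491.4, -161.3, 127.4]
tcp_rot: [3.141, 0.0, 1.574]
contact_force: [1.3, -0.2, -1.1]
opening: 0.314
grasp_force: 29.8
clock: 8.67
eef_pos: [450.6, -286.3, 127.4]
tcp_rot: [3.141, 0.001, 1.57]
contact_force: [-0.5, 0.5, -0.5]
opening: 0.317
grasp_force: 29.8
clock: 9.0
eef_pos: [449.8, -281.3, 64.6]
tcp_rot: [-3.138, -0.003, 1.573]
contact_force: [-0.9, -0.3, -1.2]
opening: 0.314
grasp_force: 29.8
pos [ 449.8 -281.3   64.6] axes
 [[-0.002  1.    -0.004]
 [ 1.     0.002  0.003]
 [ 0.003 -0.004 -1.   ]] F [-0.9 -0.3 -1.2] op 0.3138419496203783 t 9.0
tool delta [-1.7  5.2  6.6]
```

```bash
echo '[{"trans":[0, 1, 0.4], "aperture":0.1}, {"trans":[0, 0, 0.6], "aperture":0.1}, {"trans":[0, 0, 0.2], "aperture":0.1}, {"trans":[0, 0, 0.2], "aperture":0.1}]' | python3 steer.py
echo '[{"aperture":0.6}, {"aperture":0.6}, {"aperture":0.6}, {"aperture":0.6}]' | python3 steer.py
echo '[{"trans":[0, 0, -3], "aperture":0.6}, {"trans":[0, 0, -7], "aperture":0.7}, {"trans":[0, 0, -8], "aperture":0.7}, {"trans":[0, 0, -8], "aperture":0.7}]' | python3 steer.py
python3 to.py 600 90 260
```

```text
clock: 9.33
eef_pos: [457.2, -283.2, 61.0]
tcp_rot: [3.14, 0.001, 1.573]
contact_force: [0.0, -0.1, -1.1]
opening: 0.318
grasp_force: 29.8
clock: 9.67
eef_pos: [456.6, -283.2, 60.6]
tcp_rot: [3.141, 0.0, 1.573]
contact_force: [-0.1, 0.4, 0.5]
opening: 0.603
grasp_force: 0.0
clock: 10.0
eef_pos: [455.8, -282.7, 191.4]
tcp_rot: [-3.14, -0.001, 1.573]
contact_force: [0.9, -0.3, 0.5]
opening: 0.697
grasp_force: 0.0
pos [ 455.8 -282.7  191.4] axes
 [[-0.002  1.    -0.001]
 [ 1.     0.002  0.001]
 [ 0.001 -0.001 -1.   ]] F [ 0.9 -0.3  0.5] op 0.6971469762638072 t 10.0
tool delta [372.5 144.8 -68.5]
```

```bash
echo '[{"trans":[7.4, 2.8, -1.4], "aperture":0.7}, {"trans":[7.4, 2.8, -1.4], "aperture":0.7}, {"trans":[7.4, 2.8, -1.4], "aperture":0.7}, {"trans":[7.4, 2.8, -1.4], "aperture":0.7}, {"trans":[7.4, 2.8, -1.4], "aperture":0.5}]' | python3 steer.py
echo '[{"trans":[7.4, 2.8, -1.4], "aperture":0.2}, {"trans":[7.4, 2.8, -1.4], "aperture":0}, {"trans":[7.4, 2.8, -1.4], "aperture":0}, {"trans":[7.4, 2.8, -1.4], "aperture":0}, {"trans":[7.4, 2.8, -1.4], "aperture":0}]' | python3 steer.py
echo '[{"trans":[5.6, 1.2, 0], "aperture":0}, {"aperture":0}, {"aperture":0}, {"aperture":0}]' | python3 steer.py
python3 - <<'E'
from m import *
c=r.camera_params('wrist'); im=r.grab_frame('wrist'); save('w3',im); np.save('w3c.npy',c,allow_pickle=True)
s=r.grab_frame('scene')
save('v3',np.vstack([im,np.hstack([s[150:310,140:420],np.zeros((160,280,3),np.uint8)])]))
for col,X in(('r',(618,191,73)),('y',(600,114,100))):
    q=proj(c,X)[0]; p,st,_=blob(im,col,q); print(q,p,st,onz(c,*p,X[2]))
E
python3 to.py 600 110 260
```

```text
clock: 10.42
eef_pos: [526.3, -96.3, 226.0]
tcp_rot: [3.141, 0.0, 1.572]
contact_force: [0.9, -0.7, 0.2]
opening: 0.58
grasp_force: 0.0
clock: 10.83
eef_pos: [595.9, 89.2, 260.9]
tcp_rot: [3.141, -0.0, 1.573]
contact_force: [1.5, 0.4, -0.5]
opening: -0.001
grasp_force: 0.0
clock: 11.17
eef_pos: [601.2, 114.9, 260.0]
tcp_rot: [-3.141, 0.001, 1.573]
contact_force: [0.3, 0.3, -0.1]
opening: -0.001
grasp_force: 0.0
[299.12312946 103.06296042] [294.3982808  100.68194842] [280  86  29  31 698] [613.84868313 192.96545962  73.        ]
[278.11721918 196.35769386] [277.47268908 195.68487395] [266 184  24  25 476] [599.44367061 114.59640572 100.        ]
pos [601.3 114.1 260.1] axes
 [[-0.001  1.    -0.001]
 [ 1.     0.001 -0.   ]
 [-0.    -0.001 -1.   ]] F [ 0.  -0.3 -0.6] op 0.0013472856640263163 t 11.2667
tool delta [-4.1 -1.3  0.1]
```

View pics/v3.png

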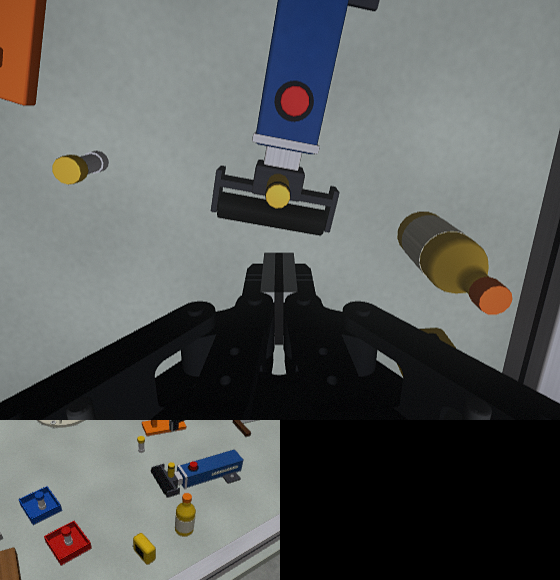

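Both dogs stand in their trays. The button top is at (294,101) → (614,193) and the handle at (277,196) → (599.5,114.6). They are 79.7 mm apart (80 expected), and the support yaw is about -10.6°.

To row units: 4 mm is 0.8, 38 mm is 7.6.

```bash
echo '[{"trans":[5.2, 0.8, 0], "aperture":0}, {"trans":[5.4, 0.8, 0], "aperture":0}, {"trans":[5.2, 1, 0], "aperture":0}, {"trans":[0, 0, 7.6], "aperture":0}, {"trans":[0, 0, 7.6], "aperture":0}]' | python3 steer.py
echo '[{"trans":[0, 0, 7.6], "aperture":0}, {"trans":[0, 0, 5], "aperture":0}, {"trans":[0, 0, 2], "aperture":0}, {"aperture":0}, {"aperture":0}]' | python3 steer.py
python3 to.py 614 193 86
```

```text
clock: 11.68
eef_pos: [616.5, 194.9, 185.9]
tcp_rot: [3.136, -0.002, 1.573]
contact_force: [-0.2, 0.5, -1.6]
opening: 0.002
grasp_force: 0.0
clock: 12.1
eef_pos: [615.1, 193.6, 112.1]
tcp_rot: [3.141, -0.0, 1.572]
contact_force: [0.5, 0.7, 0.6]
opening: -0.003
grasp_force: 0.0
pos [615.1 193.6 112.1] axes
 [[-0.001  1.     0.   ]
 [ 1.     0.001  0.   ]
 [ 0.     0.    -1.   ]] F [0.5 0.7 0.6] op -0.0033867884397396127 t 12.1
tool delta [-0.6 -1.1 26.1]
```

To row units: 8 mm is 1.6, 5 mm is 1.

```bash
echo '[{"trans":[0, 0, 1.6], "aperture":0}, {"trans":[0, 0, 1], "aperture":0}, {"trans":[0, 0, 0.8], "aperture":0}, {"trans":[0, 0, 0.6], "aperture":0}, {"aperture":0}]' | python3 steer.py
echo '[{"trans":[0, 0, 0.4], "aperture":0}, {"trans":[0, 0, 0.4], "aperture":0}, {"trans":[0, 0, 0.2], "aperture":0}, {"aperture":0}]' | python3 steer.py
echo '[{"trans":[0, 0, 0.2], "aperture":0}, {"trans":[0, 0, 0.1], "aperture":0}, {"aperture":0}]' | python3 steer.py
```

```text
clock: 12.52
eef_pos: [614.8, 194.3, 91.3]
tcp_rot: [3.141, -0.0, 1.573]
contact_force: [-0.1, -0.4, 0.1]
opening: -0.004
grasp_force: 0.0
clock: 12.85
eef_pos: [614.8, 194.4, 86.9]
tcp_rot: [3.141, -0.0, 1.573]
contact_force: [0.5, -0.8, 6.8]
opening: -0.004
grasp_force: 3.4
clock: 13.1
eef_pos: [614.9, 194.4, 86.7]
tcp_rot: [3.141, -0.0, 1.573]
contact_force: [-5.3, -2.7, 18.8]
opening: 0.001
grasp_force: 9.3
```

```bash
echo '[{"trans":[0, 0, -4], "aperture":0}, {"trans":[0, 0, -7], "aperture":0}, {"trans":[-5.2, -1, -4], "aperture":0}, {"trans":[-5.4, -1, 0], "aperture":0.3}, {"trans":[-5.2, -1, 0], "aperture":0.6}]' | python3 steer.py
echo '[{"aperture":0.6}, {"aperture":0.6}]' | python3 steer.py
python3 to.py 599.5 114.6 84 -10.6
python3 - <<'E'
from m import *
c=r.camera_params('wrist'); im=r.grab_frame('wrist'); save('w4',im)
for col,X in(('r',(614,193,65)),('y',(600,114,100))):
    q=proj(c,X)[0]; p,st,_=blob(im,col,q); print(q,p,st,onz(c,*p,X[2]))
E
```

```text
clock: 13.52
eef_pos: [600.2, 114.9, 161.4]
tcp_rot: [3.139, -0.001, 1.574]
contact_force: [-0.4, -0.4, 0.1]
opening: 0.275
grasp_force: 0.0
clock: 13.68
eef_pos: [599.3, 114.2, 159.8]
tcp_rot: [-3.141, -0.0, 1.571]
contact_force: [-0.1, 0.0, 0.4]
opening: 0.565
grasp_force: 0.0
pos [599.3 114.2 159.8] axes
 [[ 0.  1. -0.]
 [ 1. -0.  0.]
 [ 0. -0. -1.]] F [-0.1  0.   0.4] op 0.5647470920255662 t 13.6833
tool delta [ 0.4  0.2 75.8]
rotvec [-0.    -0.     0.185]
rotvec [ 0.000e+00 -1.000e-03 -2.957e+00]
[303.84106113  97.15803203] [303.92776999  97.09537167] [ 284   75   41   45 1426] [614.05192906 193.03625345  65.        ]
[280.75524065 239.73594922] [279.91491308 237.70722781] [ 262  219   37   38 1093] [599.51330789 115.25381729 100.        ]
```

To row units: 25 mm is 5, 0.1 rad is 1.

```bash
echo '[{"rotvec":[0, 0, 1], "aperture":0.6}, {"rotvec":[0, 0, 0.85], "aperture":0.6}, {"aperture":0.6}, {"trans":[0, 0, 5], "aperture":0.6}, {"trans":[0, 0, 5], "aperture":0.6}]' | python3 steer.py
echo '[{"trans":[0, 0, 3.6], "aperture":0.6}, {"trans":[0, 0, 1.6], "aperture":0.6}, {"aperture":0.6}, {"aperture":0}, {"aperture":0}]' | python3 steer.py 90
echo '[{"aperture":0}, {"aperture":0}, {"aperture":0}, {"aperture":0}]' | python3 steer.py
python3 to.py 574 -22 84 -10.6
```

```text
clock: 14.15
eef_pos: [601.1, 116.5, 110.4]
tcp_rot: [3.138, -0.002, 1.392]
contact_force: [-0.3, 0.2, -0.1]
opening: 0.601
grasp_force: 0.0
clock: 14.57
eef_pos: [600.5, 115.7, 84.8]
tcp_rot: [3.14, -0.001, 1.389]
contact_force: [0.1, 0.6, -0.5]
opening: 0.324
grasp_force: 0.0
clock: 14.9
eef_pos: [600.5, 115.6, 85.3]
tcp_rot: [3.14, -0.001, 1.388]
contact_force: [-1.2, 2.0, 6.6]
opening: 0.238
grasp_force: 87.9
pos [600.5 115.6  85.3] axes
 [[ 0.182  0.983  0.002]
 [ 0.983 -0.182  0.001]
 [ 0.001  0.002 -1.   ]] F [-1.2  2.   6.6] op 0.2381466585948897 t 14.9
tool delta [-140.2   -1.     1.1]
rotvec [ 0.002 -0.001  0.002]
rotvec [ 2.000e-03  3.000e-03 -3.139e+00]
```

To row units: -10 mm is -2, -6 mm is -1.2.

```bash
echo '[{"trans":[-1.2, 0, 0], "aperture":0}, {"trans":[-2, 0, 0], "aperture":0}, {"trans":[-2.4, 0, 0], "aperture":0}, {"trans":[-2.4, 0, 0], "aperture":0}, {"trans":[-2.4, 0, 0], "aperture":0}]' | python3 steer.py
python3 to.py 574 -22 84 -10.6
```

```text
clock: 15.32
eef_pos: [591.1, 64.8, 85.3]
tcp_rot: [3.139, -0.002, 1.388]
contact_force: [-0.3, 7.0, 6.2]
opening: 0.236
grasp_force: 88.0
pos [591.1  64.8  85.3] axes
 [[ 0.182  0.983  0.002]
 [ 0.983 -0.182  0.002]
 [ 0.002  0.002 -1.   ]] F [-0.3  7.   6.2] op 0.2363704945875771 t 15.3167
tool delta [-88.5  -1.    1.1]
rotvec [ 0.002 -0.002  0.002]
rotvec [ 3.000e-03  3.000e-03 -3.139e+00]
```

Moving smoothly with about 5–7 N of spring force. Pulling on to the second stop.

```bash
echo '[{"trans":[-2, 0, 0], "aperture":0}, {"trans":[-2, 0, 0], "aperture":0}, {"trans":[-2, 0, 0], "aperture":0}, {"trans":[-2, 0, 0], "aperture":0}, {"trans":[-2, 0, 0], "aperture":0}]' | python3 steer.py
echo '[{"trans":[-2, 0, 0], "aperture":0}, {"trans":[-2, 0, 0], "aperture":0}, {"trans":[-1.6, 0, 0], "aperture":0}, {"trans":[-1, 0, 0], "aperture":0}, {"aperture":0}]' | python3 steer.py
echo '[{"trans":[-0.6, 0, 0], "aperture":0}, {"trans":[-0.4, 0, 0], "aperture":0}, {"aperture":0}]' | python3 steer.py
python3 to.py 574 -22 84 -10.6
```

```text
clock: 15.73
eef_pos: [582.0, 15.6, 85.3]
tcp_rot: [3.14, -0.002, 1.388]
contact_force: [-0.9, 7.4, 7.2]
opening: 0.236
grasp_force: 88.0
clock: 16.15
eef_pos: [575.8, -17.7, 85.2]
tcp_rot: [3.14, -0.001, 1.387]
contact_force: [-2.1, 5.8, 8.3]
opening: 0.236
grasp_force: 88.0
clock: 16.4
eef_pos: [575.0, -22.0, 85.3]
tcp_rot: [3.14, -0.001, 1.387]
contact_force: [-0.8, 5.1, 7.6]
opening: 0.233
grasp_force: 88.1
pos [575.  -22.   85.3] axes
 [[ 0.182  0.983  0.002]
 [ 0.983 -0.182  0.001]
 [ 0.001  0.002 -1.   ]] F [-0.8  5.1  7.6] op 0.23305501784791666 t 16.4
tool delta [-0.2 -1.   1.3]
rotvec [ 0.002 -0.001  0.002]
rotvec [ 2.00e-03  3.00e-03 -3.14e+00]
```

```bash
echo '[{"trans":[-0.2, 0, 0], "aperture":0}, {"trans":[-0.2, 0, 0], "aperture":0}, {"aperture":0}]' | python3 steer.py
echo '[{"trans":[-0.2, 0, 0], "aperture":0}, {"trans":[-0.2, 0, 0], "aperture":0}, {"aperture":0}]' | python3 steer.py
```

```text
clock: 16.65
eef_pos: [574.9, -22.2, 85.3]
tcp_rot: [3.14, -0.004, 1.387]
contact_force: [-1.0, 15.8, 7.4]
opening: 0.237
grasp_force: 88.2
clock: 16.9
eef_pos: [574.9, -22.4, 85.3]
tcp_rot: [3.139, -0.006, 1.386]
contact_force: [2.0, 26.4, 6.2]
opening: 0.237
grasp_force: 88.0
```

The force climbs to 26 N with no further motion, so it is against the firm stop. Checking the pictures before handing in.

Run:
```python
from m import *
s=r.grab_frame('scene'); d=r.grab_frame('side')
save('v5',np.hstack([cv2.resize(s[120:320,130:430],(400,267)),cv2.resize(d[120:320,150:450],(400,267))]))
```

```text
(no output)
```

View pics/v5.png

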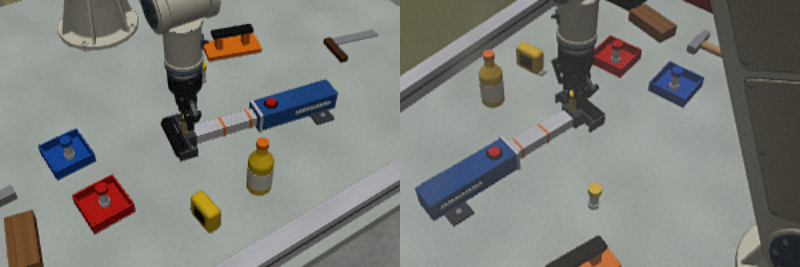

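Both orange bands are out of the mouth (left crop at (222,126) and (252,117)). The dogs stand in their matching trays and the bystanders are where they were.

```bash
python3 -c "
from rig import r
print(r.sign_off())"
```

```text
the job is handed in; nothing more can be done
None
```

The job is handed in at about 17 s: both dogs stand in their matching trays, the button is right down, and the gripper is still holding the handle with the support at its second stop.

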